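# Lift the hot lid off the weight-warming pot with the lid lifter

### The arm

A 6-joint arm with a two-finger parallel gripper is mounted at the origin on the work surface. World frame = base frame: x ahead of the robot, y to its left, z up, the work surface at z = 0. Lengths are in m, angles in rad, forces in N, time in s.
With the tool pointing down it reaches from about 0.3 to 0.825 m from the base axis. Payload 5.4 kg.
Tool frame: the origin (TCP) lies at the very end of the fingers, on their centre line; the grasp point (between the pads) lies 19 mm behind it; z points along the fingers, y is the line along which they close (so a half turn about z gives the same grasp; the last joint's range is limited). The gripper opens to 92 mm and grips with 3 to 60 N. Pads are 20 mm wide; open, the fingers measure 128 mm over their backs; the gripper's body (75 mm by 189 mm) begins 69 mm behind the grasp point.
Start: joints at [1.012, 0.158, 1.597, -0, 1.386, -0.21], TCP at [0.197, 0.54, 0.215] pointing down, gripper open.
Joint ranges: [-2.91, 2.91], [-0.94, 2.29], [0.18, 2.7], [-1.29, 4.43], [0.17, 2.64], [-3, 3]. Speed limits (rad/s): [2.57, 2.57, 3.14, 3.14, 3.14, 3.14].

### API

Orientations are given as a rotation vector (axis times angle).
In Python, from workcell import bot gives the robot as it stands. Calls block until the motion is done:
- bot.goto(position, orientation): joint-space move of the TCP to a pose.
- bot.line_to(position, rot=None, max_speed=0.15): straight line of the TCP; rot=None keeps the orientation; max_speed is the mean speed in m/s.
- bot.set_joints(angles): joint-space move.
- bot.set_gripper(opening, newtons=None): opening from 0.0 (shut) to 1.0 (fully open); newtons is the grip in N (None keeps the last); returns when the fingers have stopped.
- bot.hold(seconds).
- bot.inverse_kinematics(position, orientation): joint angles nearest the present ones, or None.
- bot.read_camera(name): name is "side" or "top" or "wrist"; returns a dict with "pixels" (420x560x3 uint8, blue, green, red), "fx", "fy", "cx", "cy" (pixels), "R" (3x3) and "t" (3): a world point X has camera coordinates R X + t. Camera axes: x right, y down, z forward; pixel columns grow to the right and rows downward; lengths in m; the calibration is good to about 2 mm. A picture is of the moment at which its call begins. There is no depth.
A pose or a line that the arm cannot do raises bot.MotionError and nothing moves.
- bot.job_done(): hands the job in; it is judged then, once.
Readings, each from a call of its own:
- bot.current_clock(): time.
- bot.current_joints(): joint angles.
- bot.current_joint_vel(): joint speeds.
- bot.current_effort(): joint torques, N m.
- bot.current_ee_pos(): TCP position.
- bot.current_tool_rot(): TCP orientation.
- bot.current_contact_force(): force on the tool from outside, world axes, zero at the start.
- bot.current_ft_torque(): the same for the moment, N m.
- bot.current_opening(): opening from 0.0 (shut) to 1.0 (fully open).
- bot.current_grip_force(): force on a finger pad.
Only numpy, scipy, OpenCV 4.12 (cv2) and the standard library are available. Lean on these libraries where they do the work, as an engineer would, in place of code of your own. Each camera call takes 0.05 s, during which the arm holds its last target. There are 200 camera calls.

### The job

Take the lid lifter from its stand, hook its prong under the loop of the hot copper lid and lift the lid clear of the warming pot, keeping it level all the way. Set it down gently, flat in the ring of the lid rest, and with the prong still under the loop bed it with a light, steady push on its dome of about 10 N (at least 5, never over 20). Then unhook the lifter and put it back on its stand; the gripper must not touch the hot lid, and everything else stays where it is.

Things in the scene. Friction and masses are not known exactly. Their poses are not given: they have to be found in the camera images.
- pot: blue steel pot (124 mm across, 160 mm over its side handles) fixed on a round white hotplate 176 mm across; brass weights inside. Origin: centre of the hotplate's underside, z up. The pot's rim is 115 mm above the origin. Does not move.
- lid: domed copper lid, hot, loose, 136 mm across, 0.28 to 0.52 kg. Origin: centre of the flange's underside, which lies on the pot's rim at the start; z up. A tapered plug 102 mm across (92 at its foot) reaches 10 mm below the origin; the dome's top is 22 mm above it. The loop stands over the dome in the lid's y-z plane, so it is hooked along the lid's x, from either side.
- lid_loop (a point): underside of the middle of the lid's loop, 44 mm above the lid's origin; axes as the lid's. Loop: arched dark steel bar, 7 mm thick, 54 mm wide along y between bar centres. The opening is 22 mm high in the middle, from dome top to bar. The lid swings freely on a hook and hangs level only if the hook bears at the middle of the loop.
- lifter: lid lifter, 0.25 kg, loose, lying on its stand at the start. Origin: centre of its wooden grip; x along the grip, z up. A C of 8 mm steel rod goes from the grip's -x end (out to x = -82 mm) down and back below the grip; its prong is level, rod centre 82 mm below the origin, and points to +x. The prong's tip, 28 mm ahead of the origin, is turned up by 4 mm. The C is open to +x.
- lifter_grip (a point): centre of the lifter's wooden grip (same point and axes as the lifter): 98 mm long (x), 24 mm wide (y), 26 mm high (z), with a brass block 12 x 48 x 26 mm (x, y, z) on each end, centred at x = +-55 mm. Take it across y from above.
- lifter_hook (a point): point on top of the prong straight below the grip centre (78 mm below it), where the loop should hang; axes as the lifter's
- stand: dark wooden lifter stand, fixed. Origin: centre of its 150 x 100 mm plate's underside. Four posts at x = +-55 mm (22 mm thick), y = +-12 to +-36 mm, tops 85 mm up, with 8 mm lips outside, carry the brass blocks. The prong passes straight up and down between left and right posts. The lifter lies with its origin 98 mm above the stand's and its x along the stand's x (as at the start).
- rest: lid rest, fixed black foot 140 mm across, with a flat steel ring on a post above its centre: 136 mm outside, 112 mm inside, 14 mm deep. Origin: centre of the foot's underside. The ring's top lies 50 to 90 mm above the origin, set differently each time and not measured: feel the landing (the load leaves the hook). It is rigid under the push. Seated, the lid's plug is in it and the flange on its top.
Not all that is in view belongs to the job. What is shaped like the lid but pink is not meant.

How it is judged:
On the way, in this order (a step that is already met when the one before it is completed fails the run):
1. the lid hangs level on the lifter, clear of the pot (z of lid in the frame of pot above 0.135 m and contact force between lifter and lid above 1.5 N and contact force between lid and pot below 0.1 N and angle between lid's own z axis and vertical below 0.2 rad), for 0.3 s.
2. the lid sits flat in the ring of the lid rest and the lifter presses it down (horizontal distance between lid and rest below 0.009 m and angle between lid's own z axis and vertical below 0.05 rad and contact force between lifter and lid above 5 N and contact force between lid and rest above 6 N), for 0.2 s.
At the end, for the whole second after the job is handed in: The lid sits flat in the ring of the lid rest (centres within 9 mm, tilt under 0.05 rad), at rest and free of the lifter; the lifter lies level on all its posts on the stand (height within 5 mm, tilt under 0.07 rad), released and still (horizontal distance between lid and rest below 0.009 m and angle between lid's own z axis and vertical below 0.05 rad and contact force between lid and rest above 1.5 N and linear speed of each of lid, lifter below 0.02 m/s and contact force between lifter and lid below 0.1 N and distance between lifter and stand below 0.115 m and z of lifter in the frame of stand above 0.093 m and angle between lifter's own z axis and vertical below 0.07 rad and contact force between lifter and stand above 1 N); the robot touches nothing.
It fails at once if the lid tips by more than 0.25 rad (angle between lid's own z axis and vertical above 0.25 rad).
It fails at once if the lid is pressed onto or dropped on the lid rest with more than 27 N (weight and push) (contact force between lid and rest above 27 N).
It fails at once if the lifter pushes or pulls at the lid with more than 20 N (contact force between lifter and lid above 20 N).
It fails at once if the gripper touches the hot lid, or it or the lifter pushes the lid rest (contact force between any of the fingers, the arm and lid above 0.3 N or contact force between the fingers and rest above 2 N or contact force between lifter and rest above 5 N).
It fails at once if another thing on the trolley is pushed away (distance of any of queen, knight, jar, bitcase, pawn, pawn_dark, brush from where it was at the start of the episode above 0.02 m).
It also fails if it takes over 72 s, if anything falls off the work surface, if the arm or the gripper's body presses on something with over 40 N, if the wrist force passes 120 N, or if a joint passes its speed limit or range.

## Working session

There is one attempt and no reset: what is moved stays moved. The work goes in short steps, each a Python script; the robot and the scene stay as the last script left them, time stands still between calls to the robot, and variables do not carry over. Pictures are saved under pics/ and viewed, at most 12 in all, crops included, and the job is handed in when it is done.

```bash
ls; mkdir -p pics
python3 - <<'E'
from workcell import bot
import cv2
for n in ("top","side"):
    c=bot.read_camera(n); cv2.imwrite(f"pics/{n}0.png",c["pixels"]); print(n,c["fx"],c["cx"],c["cy"],c["R"],c["t"])
print(bot.current_clock(),bot.current_tool_rot())
E
```

```text
pics
top 544.5349782844413 278.3269101291889 207.67155221916087 [[ 0.01595105 -0.99986578 -0.00373863]
 [-0.99124019 -0.01532295 -0.13117964]
 [ 0.13110475  0.00579833 -0.99135156]] [0.09066454 0.49373929 1.2763392 ]
side 415.68710606934036 273.7811421457135 211.81802664033208 [[ 0.78807066 -0.61549001 -0.01080141]
 [-0.42424054 -0.53031416 -0.73402102]
 [ 0.44605447  0.58304283 -0.67904085]] [-0.3160212   0.30938628  1.01186744]
0.1 [-5.44992839e-01 -3.09332760e+00  2.52827419e-03]
```

View pics/top0.png

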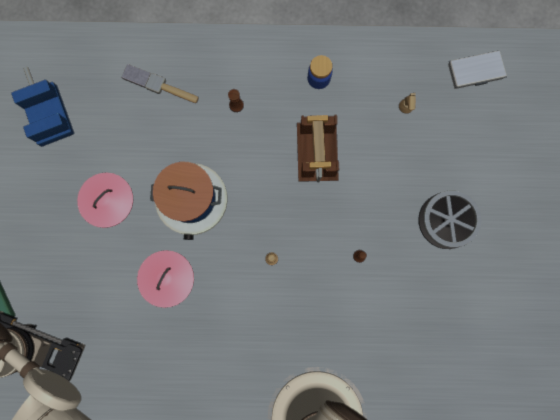

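View pics/side0.png

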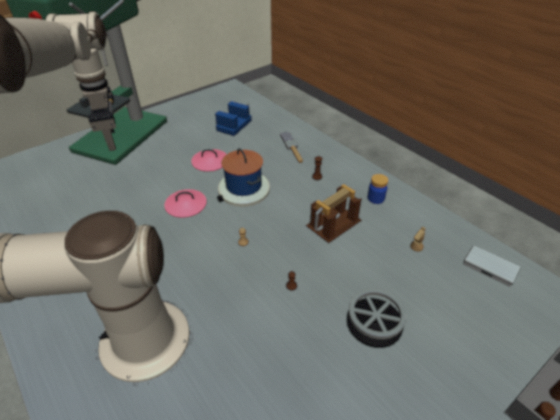

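The top view shows the copper lid at about (183,192), with its loop running from (169,187) to (193,191). The stand and lifter are at (319,150), with the C rod at the robot-side end near (319,175), so lifter +x points away from the robot. The spoked rest is at (450,220). The pink lids are decoys.

```bash
cat > h.py <<'E'
import numpy as np, cv2
from workcell import bot
def ray(c,uv):
    uv=np.atleast_2d(uv).astype(float)
    d=np.c_[(uv[:,0]-c["cx"])/c["fx"],(uv[:,1]-c["cy"])/c["fy"],np.ones(len(uv))]@c["R"]
    return -c["R"].T@c["t"], d
def cast(c,uv,z):
    o,d=ray(c,uv); return (o+d*((z-o[2])/d[:,2])[:,None])[:,:2]
def proj(c,X):
    p=c["R"]@np.asarray(X,float)+c["t"]; return np.array([c["fx"]*p[0]/p[2]+c["cx"],c["fy"]*p[1]/p[2]+c["cy"]])
def tri(c1,u1,c2,u2):
    o1,d1=ray(c1,u1);o2,d2=ray(c2,u2);d1=d1[0];d2=d2[0]
    s=np.linalg.lstsq(np.c_[d1,-d2],o2-o1,rcond=None)[0]
    a=o1+s[0]*d1;b=o2+s[1]*d2
    return (a+b)/2,np.linalg.norm(a-b)
def circ(P):
    A=np.c_[2*P,np.ones(len(P))];s=np.linalg.lstsq(A,(P**2).sum(1),rcond=None)[0]
    return s[:2],np.sqrt(s[2]+s[:2]@s[:2])
def hsv(c): return cv2.cvtColor(np.ascontiguousarray(c["pixels"]),cv2.COLOR_BGR2HSV)
def big(m,win=None):
    m=m.astype(np.uint8)
    if win: k=np.zeros_like(m);k[win[1]:win[3],win[0]:win[2]]=1;m=m*k
    cs=cv2.findContours(m,cv2.RETR_EXTERNAL,cv2.CHAIN_APPROX_NONE)[0]
    return sorted(cs,key=cv2.contourArea,reverse=True)
def rot_down(yaw):
    "tool z down, tool x at world angle yaw"
    from scipy.spatial.transform import Rotation as R
    c,s=np.cos(yaw),np.sin(yaw)
    return R.from_matrix(np.array([[c,s,0],[s,-c,0],[0,0,-1]]).T).as_rotvec()
E
python3 - <<'E'
from h import *
c=bot.read_camera("top");H=hsv(c)
for n,p in dict(lid=(160,200),lid2=(200,205),brass=(317,118),brass2=(321,165),grip=(319,140),loop=(181,189),ring=(430,237),table=(250,200)).items(): print(n,H[p[1],p[0]])
m=(H[...,0]<14)&(H[...,1]>130)&(H[...,2]>70)
k=big(cv2.morphologyEx(m.astype(np.uint8),cv2.MORPH_CLOSE,np.ones((7,7))),(140,150,225,235))[0][:,0]
print("lid",circ(cast(c,cv2.convexHull(k)[:,0],.117)))
d=(H[...,2]<70); q=np.argwhere(d)[:,::-1]; 
L=q[np.hypot(*(q-[181,189]).T)<17]
P=cast(c,L,.155); print("loop",P.mean(0),len(P)); w,v=np.linalg.eigh(np.cov(P.T)); print(v[:,1],np.sqrt(w))
b=(H[...,0]>12)&(H[...,0]<28)&(H[...,1]>120)&(H[...,2]>150)
for k in big(b,(295,105,345,185))[:3]:
    r=cv2.minAreaRect(k); print("brass",r,cast(c,[r[0]],.111))
for i,w in enumerate([(140,140,230,240),(290,100,350,190),(410,180,490,260)]):
    cr=c["pixels"][w[1]:w[3],w[0]:w[2]]; cr=cv2.resize(cr,(266,300),interpolation=cv2.INTER_CUBIC); o=cr if i==0 else np.hstack([o,cr])
cv2.imwrite("pics/crops.png",o)
E
```

```text
lid [ 11 123 139]
lid2 [ 10 117 139]
brass [ 19 119 156]
brass2 [ 19 121 158]
grip [ 19  77 136]
loop [ 9 65 78]
ring [10 13 59]
table [101  15 132]Traceback (most recent call last):
  File "<stdin>", line 5, in <module>
IndexError: list index out of range
```

Run:
```python
from h import *
c=bot.read_camera("top");H=hsv(c)
for i,w in enumerate([(140,145,230,240),(280,100,370,195),(405,172,495,267)]):
    cr=c["pixels"][w[1]:w[3],w[0]:w[2]]; cr=cv2.resize(cr,(266,281),interpolation=cv2.INTER_CUBIC); o=cr if i==0 else np.hstack([o,cr])
cv2.imwrite("pics/crops.png",o)
m=(H[...,0]<16)&(H[...,1]>90)&(H[...,2]>95)
k=big(cv2.morphologyEx(m.astype(np.uint8),cv2.MORPH_CLOSE,np.ones((7,7))),(140,150,225,235))[0][:,0]
print("lid",circ(cast(c,cv2.convexHull(k)[:,0],.117)))
d=(H[...,1]<90)|(H[...,2]<90); q=np.argwhere(d)[:,::-1]; 
L=q[np.hypot(*(q-[182,190]).T)<20]
P=cast(c,L,.155); print("loop",P.mean(0),len(P)); w,v=np.linalg.eigh(np.cov(P.T)); print(v[:,1],np.sqrt(w))
b=(H[...,0]>14)&(H[...,0]<26)&(H[...,1]>100)&(H[...,2]>125)
for k in big(b,(295,105,345,185))[:3]:
    r=cv2.minAreaRect(k); print("brass",r,cast(c,[r[0]],.111))
```

```text
lid (array([0.51602371, 0.31510692]), np.float64(0.0668058621943554))
loop [0.51561785 0.31222551] 82
[0.14171476 0.98990753] [0.00228665 0.01750681]
brass ((320.0, 164.0), (4.0, 20.0), 90.0) [[0.58390352 0.00444701]]
brass ((317.5, 118.0), (4.0, 19.0), 90.0) [[0.69208778 0.01085665]]
```

View pics/crops.png

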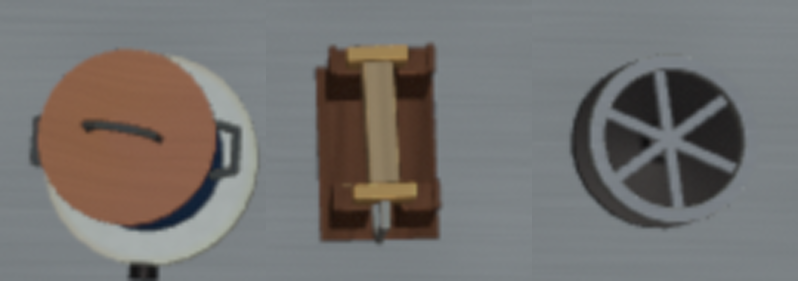

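Lid is about (0.516,0.315) with yaw −8°, and lifter about (0.638,0.008) with yaw +3.4°. Next I'll refine these with wrist views from near.

Run:
```python
from h import *
import pickle
out={}
for n,p,y in (("lid",(.47,.315,.40),172),("rest",(.45,-.22,.38),180),("lifter",(.58,.008,.38),183.4)):
    bot.goto(p,rot_down(np.radians(y)))
    c=bot.read_camera("wrist"); out[n]=c
    print(n,bot.current_clock(),-c["R"].T@c["t"],c["fx"],bot.current_joints(),c["R"][2])
for n in("top","side"): out[n]=bot.read_camera(n)
pickle.dump(out,open("v.pkl","wb"))
cv2.imwrite("pics/w.png",cv2.resize(np.vstack([np.hstack([out["lid"]["pixels"],out["rest"]["pixels"]]),np.hstack([out["lifter"]["pixels"],out["side"]["pixels"]])]),(800,600)))
```

```text
lid 1.7333 [0.39841745 0.32471104 0.56917246] 333.76717377179517 [ 3.78509763e-01  8.64761271e-02  1.31772576e+00  2.34756026e-04
  1.73876180e+00 -1.05394373e+00] [ 0.2513854  -0.03524509 -0.96724514]
rest 3.7167 [ 0.37848733 -0.22029579  0.54989244] 333.76717377179517 [-6.94966482e-01 -8.97826837e-02  1.53046419e+00  1.76837423e-04
  1.70075248e+00 -2.26699816e+00] [ 2.55356193e-01  5.83901510e-04 -9.66846872e-01]
lifter 4.7917 [0.50815269 0.00224147 0.54986283] 333.76717377179517 [-1.96318448e-01  1.20683928e-01  1.31752548e+00 -5.28957599e-04
  1.70321020e+00 -1.82500916e+00] [ 0.25452756  0.01454955 -0.96695606]
```

View pics/w.png

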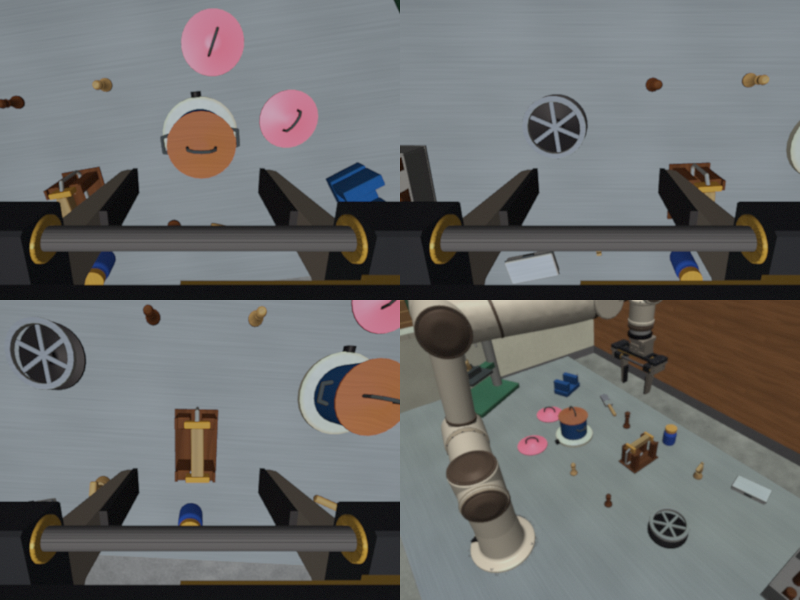

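The wrist views are clear. In full-resolution pixels, the lid is near (282,200), the rest near (218,174) in its own picture, and the brass blocks near (276,175) and (276,250).

Run:
```python
from h import *
import pickle
o=pickle.load(open("v.pkl","rb"))
# lid
for n,w,k5 in (("lid",(210,120,350,260),7),("top",(140,150,225,235),7)):
    c=o[n];H=hsv(c)
    m=(H[...,0]<16)&(H[...,1]>90)&(H[...,2]>85)
    k=cv2.convexHull(big(cv2.morphologyEx(m.astype(np.uint8),cv2.MORPH_CLOSE,np.ones((k5,k5))),w)[0])[:,0]
    xy,r=circ(cast(c,k,.117));print(n,"lid",xy,r)
    ctr=proj(c,[*xy,.14])
    d=((H[...,1]<80)|(H[...,2]<75)).astype(np.uint8); inn=cv2.circle(np.zeros_like(d),tuple(int(v) for v in ctr),30 if n=="lid" else 22,1,-1)
    lp=big(d*inn)[0]; msk=cv2.drawContours(np.zeros_like(d),[lp],-1,1,-1); q=np.argwhere(msk)[:,::-1]
    P=cast(c,q,.155);e=np.linalg.eigh(np.cov(P.T))[1][:,1];e*=np.sign(e[1]);s=P@e
    t=np.array([cast(c,[q[np.argsort(s)[:6]].mean(0)],.14)[0],cast(c,[q[np.argsort(s)[-6:]].mean(0)],.14)[0]])
    print(" loop yaw of lid x",np.degrees(np.arctan2(-e[0],e[1])),"ends",t,"mid",t.mean(0),len(q))
# lifter
for n,w in (("lifter",(240,150,320,275)),("top",(295,105,345,185))):
    c=o[n];H=hsv(c); b=(H[...,0]>14)&(H[...,0]<26)&(H[...,1]>100)&(H[...,2]>115)
    p=[]
    for k in big(b,w)[:2]:
        r=cv2.minAreaRect(k);p.append(cast(c,[r[0]],.111)[0]);print(n,"brass",r)
    p=sorted(p,key=lambda v:v[0]);d=p[1]-p[0];print(p,"mid",(p[0]+p[1])/2,np.linalg.norm(d),np.degrees(np.arctan2(d[1],d[0])))
# rest wedges
E={}
for n,w,ok in (("rest",(165,120,270,225),1),("lifter",(5,20,125,135),1),("top",(410,180,490,260),1),("side",(320,280,420,380),1)):
    c=o[n];g=cv2.cvtColor(c["pixels"],cv2.COLOR_BGR2GRAY)
    th,_=cv2.threshold(g[w[1]:w[3],w[0]:w[2]].reshape(-1,1),0,255,cv2.THRESH_OTSU)
    for k in big(g<th,w)[:8]: 
        a=cv2.contourArea(k)
        if a>8: print(n,th,a,cv2.boundingRect(k))
```

```text
lid lid [0.5145451  0.31378934] 0.06749380914150861
 loop yaw of lid x -7.5370159785167425 ends [[0.51130717 0.28664001]
 [0.51879582 0.34031889]] mid [0.51505149 0.31347945] 178
top lid [0.51604658 0.31497349] 0.06686449256793849
 loop yaw of lid x -9.107057326388919 ends [[0.51127275 0.28735004]
 [0.52130227 0.34137833]] mid [0.51628751 0.31436419] 73
lifter brass ((275.5, 212.5), (85.0, 37.0), 90.0)Traceback (most recent call last):
  File "<stdin>", line 22, in <module>
IndexError: list index out of range
```

Run:
```python
from h import *
import pickle
o=pickle.load(open("v.pkl","rb"))
c=o["lifter"];H=hsv(c); b=((H[...,0]>14)&(H[...,0]<26)&(H[...,1]>70)&(H[...,2]>100)).astype(np.uint8)
b=cv2.morphologyEx(b,cv2.MORPH_OPEN,np.ones((2,25)))
p=[]
for k in big(b,(240,150,320,275))[:2]:
    print(cv2.boundingRect(k)); p.append(cast(c,[cv2.minAreaRect(k)[0]],.111)[0])
p=sorted(p,key=lambda v:v[0]);d=p[1]-p[0];print(p,"mid",(p[0]+p[1])/2,np.linalg.norm(d),np.degrees(np.arctan2(d[1],d[0])))
E={}
for n,w in (("rest",(165,120,270,225)),("lifter",(5,20,125,135)),("top",(410,180,490,260)),("side",(320,280,420,380))):
    c=o[n];g=cv2.cvtColor(c["pixels"],cv2.COLOR_BGR2GRAY)
    th,_=cv2.threshold(g[w[1]:w[3],w[0]:w[2]].reshape(-1,1),0,255,cv2.THRESH_OTSU)
    print(n,th,[(cv2.contourArea(k),cv2.boundingRect(k)) for k in big(g<th,w)[:8] if cv2.contourArea(k)>8])
ims=[cv2.resize(o[n]["pixels"][w[1]:w[3],w[0]:w[2]],(260,260),interpolation=cv2.INTER_CUBIC) for n,w in (("rest",(165,120,270,225)),("side",(325,285,415,375)),("lifter",(240,140,320,275)))]
cv2.imwrite("pics/r.png",np.hstack(ims))
```

```text
(257, 171, 38, 11)
(259, 248, 35, 9)
[array([0.58366646, 0.00357111]), array([0.69191332, 0.01045208])] mid [0.63778989 0.0070116 ] 0.10846534163293653 3.637249315438768
rest 94.0 [(1465.0, (179, 144, 42, 71)), (430.0, (221, 184, 28, 30)), (410.0, (215, 143, 27, 29)), (398.5, (224, 161, 28, 28)), (214.5, (210, 132, 53, 58))]
lifter 91.0 [(2008.0, (14, 33, 71, 84)), (1377.0, (73, 31, 48, 95)), (405.0, (65, 84, 26, 31)), (398.0, (26, 64, 28, 30)), (381.0, (68, 60, 26, 30))]
top 84.0 [(628.0, (450, 195, 27, 47)), (289.0, (418, 195, 38, 54)), (171.5, (432, 196, 17, 20)), (157.5, (436, 223, 17, 19)), (145.0, (429, 212, 18, 18))]
side 84.0 [(556.0, (346, 311, 57, 37)), (142.5, (382, 299, 19, 19)), (134.0, (355, 298, 17, 14)), (119.5, (381, 318, 18, 13)), (101.5, (355, 312, 16, 13)), (91.5, (368, 319, 14, 13)), (90.0, (371, 298, 15, 12))]
```

View pics/r.png

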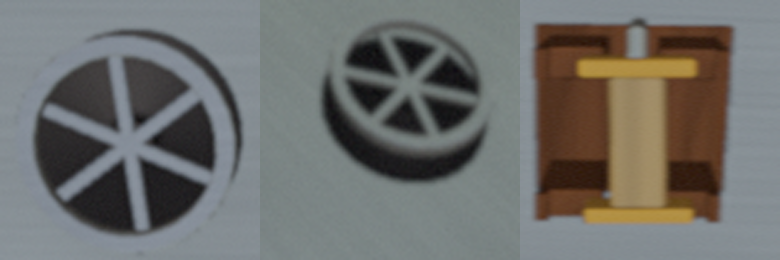

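The crops show the ring's hub at about (217.5,179.4) in the rest view and (376.2,314.1) in the side view. In the top view it is at (451,218.7). The lifter lies squarely between its posts.

Run:
```python
from h import *
import pickle
o=pickle.load(open("v.pkl","rb"))
hub=dict(rest=(217.5,179.4),side=(376.2,314.1),top=(451,218.7))
print("hub",tri(o["rest"],hub["rest"],o["side"],hub["side"]),tri(o["top"],hub["top"],o["side"],hub["side"]))
g={}
for n,w,th,rad in (("rest",(165,120,270,225),94,38.5),("top",(410,180,490,260),84,25.5)):
    c=o[n];im=cv2.cvtColor(c["pixels"],cv2.COLOR_BGR2GRAY)
    d=cv2.circle(np.zeros_like(im),tuple(int(round(v)) for v in hub[n]),int(rad),1,-1)*(im<th)
    k=cv2.morphologyEx(d.astype(np.uint8),cv2.MORPH_OPEN,np.ones((3,3)))
    pts=np.argwhere(k)[:,::-1].astype(np.int32); h=cv2.convexHull(pts)[:,0]
    for z in (.05,.06,.07,.08,.09): print(n,z,*circ(cast(c,h,z)))
    g[n]=(c,h)
```

```text
hub (array([ 0.47308102, -0.3144581 ,  0.03460193]), np.float64(0.0007232103763953032)) (array([ 0.47207818, -0.31483255,  0.03590466]), np.float64(0.001111928315999242))
rest 0.05 [ 0.47040193 -0.31420109] 0.05455168926174108
rest 0.06 [ 0.46856324 -0.31232258] 0.05346042071354538
rest 0.07 [ 0.46672455 -0.31044407] 0.052369152165345975
rest 0.08 [ 0.46488586 -0.30856556] 0.05127788361714534
rest 0.09 [ 0.46304718 -0.30668705] 0.05018661506894837
top 0.05 [ 0.47161873 -0.31413218] 0.05532374685110389
top 0.06 [ 0.47043954 -0.31096953] 0.05489166792792458
top 0.07 [ 0.46926035 -0.30780687] 0.05445958900475368
top 0.08 [ 0.46808116 -0.30464421] 0.054027510081582644
top 0.09 [ 0.46690196 -0.30148155] 0.05359543115840527
```

The ring centre comes out near (0.4715,−0.3143), with its top around 0.05. Now I'll take the lifter and move to the pre-hook pose.

Run:
```python
from h import *
R=lambda d:rot_down(np.radians(d))
L=np.array([.6378,.0070])
bot.goto((*L,.17),R(183.6))
bot.line_to((*L,.079),max_speed=.12)
bot.set_gripper(0.,50)
print(bot.current_opening(),bot.current_grip_force(),bot.current_contact_force())
bot.line_to((*L,.20),max_speed=.08); bot.hold(.3)
print("lifted",bot.current_contact_force(),bot.current_ft_torque())
a=np.radians(-8);C=np.array([.5155,.3142]);S=C-.085*np.array([np.cos(a),np.sin(a)])
bot.line_to((*L,.30),max_speed=.2)
bot.goto((*S,.30),R(172)); bot.line_to((*S,.209),max_speed=.15); bot.hold(.3)
print(bot.current_clock(),bot.current_contact_force(),bot.current_ee_pos())
s=bot.read_camera("side");t=bot.read_camera("top");w=bot.read_camera("wrist")
import pickle;pickle.dump(dict(side=s,top=t,wrist=w),open("v2.pkl","wb"))
cr=s["pixels"][120:220,170:310];cr2=t["pixels"][140:260,120:260]
cv2.imwrite("pics/pre.png",np.hstack([cv2.resize(cr,(420,300),interpolation=cv2.INTER_CUBIC),cv2.resize(cr2,(350,300),interpolation=cv2.INTER_CUBIC)]))
```

```text
0.25393635745723714 49.99992907047272 [ 0.08568721  1.07652424 -0.25376457]
lifted [-0.62736005  0.19130327 -2.39194306] [ 0.01632393 -0.02101788  0.01399786]
12.8 [-0.41891941  0.41736173 -2.65515192] [0.4317849  0.32624075 0.20986587]
```

View pics/pre.png

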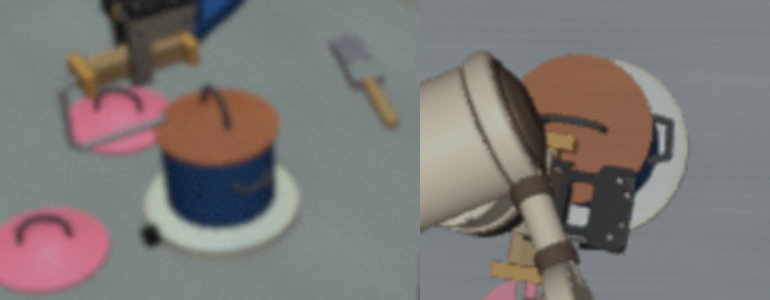

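The side crop shows the prong level, running from about (195,168) to its tip near (225,160), just short of the lid and aimed at the loop. I'll check this against the predicted projection.

Run:
```python
from h import *
import pickle
o=pickle.load(open("v2.pkl","rb"));s=o["side"]
e=bot.current_ee_pos();a=np.radians(-8);f=np.array([np.cos(a),np.sin(a),0]);O=e+[0,0,.019]
print("pred tip",proj(s,O+.028*f-[0,0,.080]),"corner",proj(s,O-.080*f-[0,0,.080]))
print("brass+ centre",proj(s,O+.055*f),"brass-",proj(s,O-.055*f))
print("lid loop pred",proj(s,[.5155,.3142,.1625]), "foot",proj(s,np.array([.5155,.3142,.14])-.027*np.array([-f[1],f[0],0])))
im=cv2.resize(s["pixels"][130:190,180:260],(800,600),interpolation=cv2.INTER_CUBIC)
cv2.imwrite("pics/prez.png",im)
```

```text
pred tip [224.64863491 159.18199723] corner [192.39796042 169.85260214]
brass+ centre [230.34269815 134.84761337] brass- [196.45964843 145.32820689]
lid loop pred [240.60824379 150.09280322] foot [244.90856255 160.22436628]
```

View pics/prez.png

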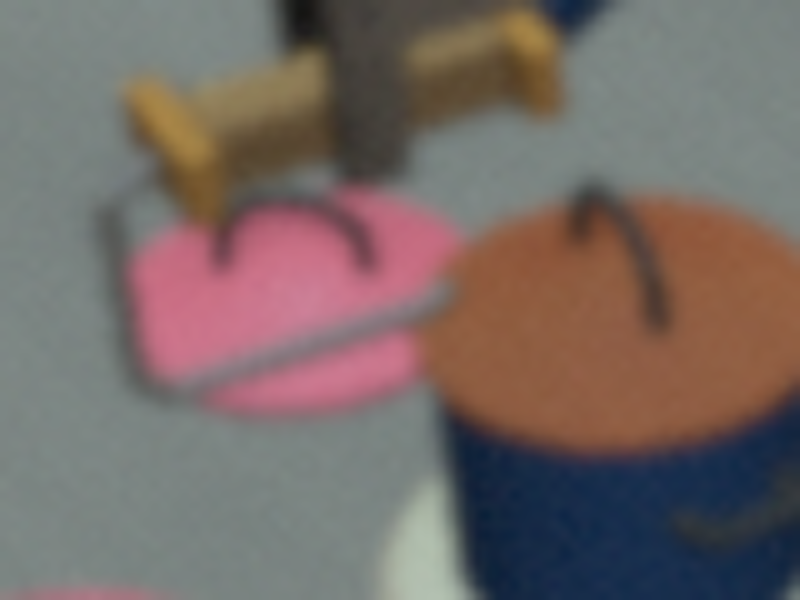

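The tip is seen at (224.5,159.2), against a prediction of (224.6,159.2), and the loop matches within 1 px. Next: insert the prong and lift slowly.

Run:
```python
from h import *
a=np.radians(-8);f=np.array([np.cos(a),np.sin(a)]);C=np.array([.5155,.3142])
f0=bot.current_contact_force()
for d in (-.045,-.02,0):
    bot.line_to((*(C+d*f),.2085),max_speed=.05)
    F=bot.current_contact_force()-f0; print(d,F.round(2))
    if np.linalg.norm(F[:2])>3: print("STOP"); raise SystemExit
for z in (.212,.215,.217,.219,.221,.224,.228):
    bot.line_to((*C,z),max_speed=.02); bot.hold(.15)
    print(z,bot.current_ee_pos()[2].round(4),(bot.current_contact_force()-f0).round(2),bot.current_ft_torque().round(3))
s=bot.read_camera("side")
print(bot.current_clock())
cv2.imwrite("pics/lift.png",cv2.resize(s["pixels"][120:200,170:290],(800,533),interpolation=cv2.INTER_CUBIC))
```

```text
-0.045 [ 0.05 -0.34  0.21]
-0.02 [-0.41 -0.7  -0.35]
0 [-0.54 -0.13 -0.06]
0.212 0.212 [0.12 0.18 0.7 ] [ 0.02  -0.017 -0.012]
0.215 0.215 [-0.48 -0.56 -0.58] [ 0.029  0.024 -0.026]
0.217 0.217 [-0.94 -0.07  0.19] [-0.004 -0.056 -0.004]
0.219 0.2182 [-0.42 -0.44 -3.29] [ 0.002 -0.04   0.026]
0.221 0.221 [ 0.29 -0.55 -3.89] [-0.    -0.019  0.065]
0.224 0.224 [-0.81  0.3  -2.97] [ 0.014 -0.011  0.057]
0.228 0.2279 [-0.24  0.15 -3.47] [-0.006 -0.006 -0.01 ]
18.225
```

View pics/lift.png

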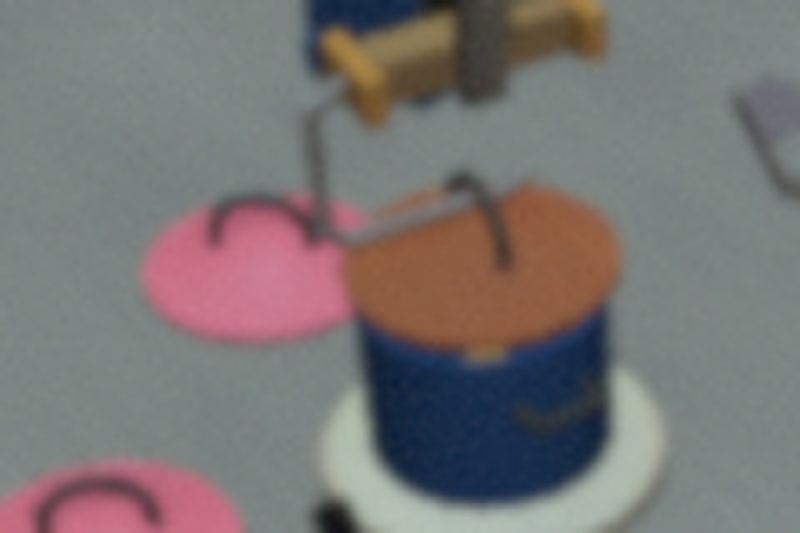

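The lid hangs level, 10 mm up, at a load of about 3.4 N (0.35 kg). Carry it slowly over the rest and check its position there.

Run:
```python
from h import *
import pickle
C=np.array([.5155,.3142]);D=np.array([.4715,-.3143])
bot.line_to((*C,.29),max_speed=.05); bot.hold(.4)
bot.line_to((*D,.29),max_speed=.10); bot.hold(.2)
bot.line_to((*D,.20),max_speed=.06); bot.hold(.5)
print(bot.current_clock(),bot.current_ee_pos(),[np.round(bot.current_contact_force()[2],2) for _ in range(3)],bot.current_joints()[5])
o={n:bot.read_camera(n) for n in("side","top","wrist")};pickle.dump(o,open("v3.pkl","wb"))
cv2.imwrite("pics/over.png",np.hstack([cv2.resize(o["side"]["pixels"][220:380,290:450],(400,400),interpolation=cv2.INTER_CUBIC),cv2.resize(o["top"]["pixels"][150:290,380:520],(400,400),interpolation=cv2.INTER_CUBIC)]))
```

```text
28.8167 [ 0.47149059 -0.31430494  0.2000011 ] [np.float64(-5.93), np.float64(-5.93), np.float64(-5.93)] -2.232370742167533
```

View pics/over.png

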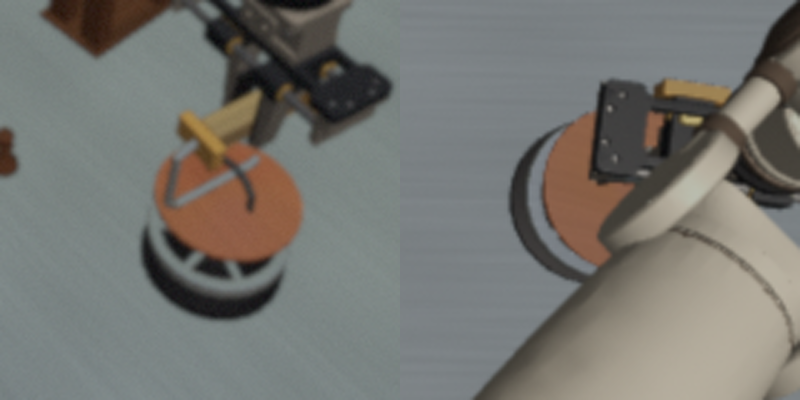

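The lid hangs level above the ring in both views. Measuring its centre from its outline before lowering.

Run:
```python
from h import *
import pickle
o=pickle.load(open("v3.pkl","rb"));v=pickle.load(open("v.pkl","rb"))
def fit(c,z,w,lo=90):
    H=hsv(c);m=(H[...,0]<15)&(H[...,1]>lo)&(H[...,2]>85)
    k=big(m,w)[0]; h=cv2.convexHull(k)[:,0]
    P=cast(c,h,z)
    for _ in range(4):
        xy,r=circ(P);e=np.hypot(*(P-xy).T)-.068;  P=P[np.abs(e-np.median(e))<.003]
    return xy,r,len(P)
print("side at pot",fit(v["side"],.117,(210,145,275,185)))
print("side over rest",fit(o["side"],.099,(340,270,415,330)))
c=o["top"];H=hsv(c);m=(H[...,0]<15)&(H[...,1]>90)&(H[...,2]>85)
k=big(m,(420,180,480,250))[0][:,0]
P=cast(c,k,.099)
from scipy.optimize import least_squares
Pl=P[P[:,1]>-.29]   # left edge of flange
s=least_squares(lambda q:np.hypot(*(Pl-q).T)-.0675,[.47,-.314],loss="soft_l1",f_scale=.001);print("top",s.x,len(Pl),s.cost)
```

```text
side at pot (array([0.51632748, 0.31498104]), np.float64(0.06720250450441669), 26)
side over rest (array([ 0.47276239, -0.31563613]), np.float64(0.06677632337779221), 26)
top [ 0.47051086 -0.31691764] 94 0.0007267395338723123
```

The lid is within about 1.5 mm of the ring centre. I'll lower it, feeling for the landing.

Run:
```python
from h import *
D=np.array([.4712,-.3135])
def fz(n=4):
    r=[]
    for _ in range(n): bot.hold(.03); r.append(bot.current_contact_force())
    return np.mean(r,0)
bot.line_to((*D,.198),max_speed=.03)
z=.198;f=fz();print(f.round(2))
base=f[2]
while z>.143:
    z-=.003 if z>.166 else .001
    bot.line_to((*D,z),max_speed=.03)
    f=fz(3)
    if z<.168: print(round(z,4),f.round(2))
    if f[2]-base>1.8: print("landed",z); break
print(bot.current_clock())
```

```text
[-0.5   0.13 -6.68]
0.168 [-0.01  0.42 -6.46]
0.165 [ 0.02 -0.06 -6.45]
0.164 [-0.23 -0.17 -6.57]
0.163 [-0.54  0.1  -6.32]
0.162 [-0.37 -0.06 -6.49]
0.161 [ 0.06  0.02 -6.58]
0.16 [ 0.16 -0.13 -6.89]
0.159 [-0.14  0.21 -6.43]
0.158 [-0.14 -0.4  -6.77]
0.157 [-0.17 -0.81 -6.73]
0.156 [ 0.1  -0.16 -6.98]
0.155 [ 0.62 -0.2  -6.77]
0.154 [ 0.09 -0.19 -6.22]
0.153 [ 0.25  0.18 -3.08]
landed 0.15299999999999997
37.4
```

Run:
```python
from h import *
D=np.array([.4712,-.3135])
def fz(n=3):
    r=[]
    for _ in range(n): bot.hold(.02); r.append(bot.current_contact_force())
    return np.mean(r,0)
bot.line_to((*D,.147),max_speed=.03);b=fz(6);print(b.round(2))
bot.line_to((*D,.1415),max_speed=.02)
z=.1415
while z>.134:
    z-=.00025
    bot.line_to((*D,z),max_speed=.02)
    p=fz(3)-b
    if p[2]>1: print(round(z,5),p.round(2))
    if p[2]>8.5: break
bot.hold(.5); print("held",(fz()-b).round(2))
bot.line_to((*D,.146),max_speed=.02);print((fz(4)-b).round(2),bot.current_clock())
```

```text
[-0.03  0.51 -2.37]
0.1395 [0.09 0.22 1.34]
0.13925 [-0.39  0.49  3.91]
0.139 [-1.04  1.07  7.35]
0.13875 [-1.33  1.39  8.5 ]
held [-1.94  1.28  9.  ]
[-0.19 -0.5  -0.02] 42.7
```

Pushed at about 9 N. Now unhook and return the lifter.

Run:
```python
from h import *
import pickle
R=lambda d:rot_down(np.radians(d))
a=np.radians(-8);f=np.array([np.cos(a),np.sin(a)]);D=np.array([.4712,-.3135]);L=np.array([.6378,.0070])
f0=bot.current_contact_force()
bot.line_to((*D,.1442),max_speed=.03)
for d in (.025,.05,.09):
    bot.line_to((*(D-d*f),.1442),max_speed=.05);F=bot.current_contact_force()-f0;print(d,F.round(2))
    if np.linalg.norm(F)>4: raise SystemExit("STOP")
bot.line_to((*(D-.09*f),.30),max_speed=.2)
bot.goto((*L,.30),R(183.6)); bot.line_to((*L,.19),max_speed=.12); bot.hold(.2)
print(bot.current_clock(),bot.current_contact_force())
o={n:bot.read_camera(n) for n in("side","top")};pickle.dump(o,open("v4.pkl","wb"))
cv2.imwrite("pics/ret.png",np.hstack([cv2.resize(o["side"]["pixels"][150:360,270:430],(400,525),interpolation=cv2.INTER_CUBIC),cv2.resize(o["top"]["pixels"][80:270,290:500],(400,525))]))
```

```text
0.025 [-0.45  0.79  0.96]
0.05 [ 1.07 -0.28  1.47]
0.09 [ 0.13 -0.46  0.27]
48.875 [-0.09714073 -0.23922022 -1.97055669]
```

View pics/ret.png

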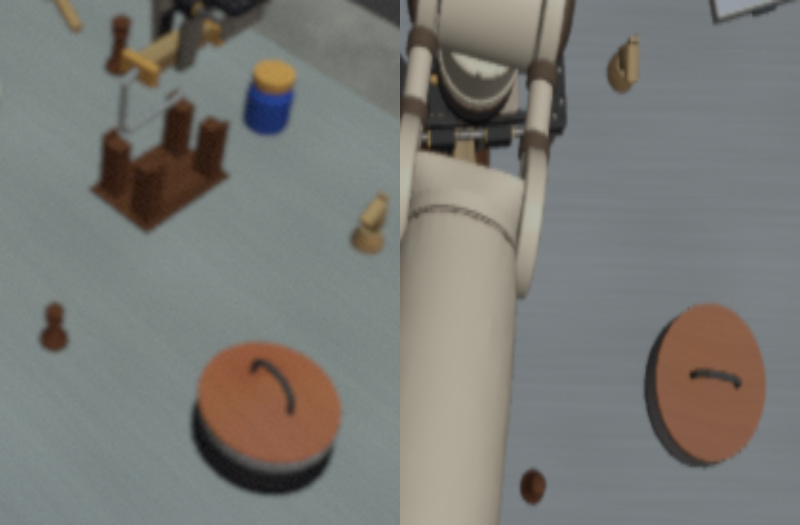

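The lid sits flat in the ring (top crop about (710,382)) and the lifter is level over the stand. Lower and release.

Run:
```python
from h import *
L=np.array([.6378,.0070])
bot.line_to((*L,.085),max_speed=.08); b=bot.current_contact_force();print(b.round(2))
z=.085
while z>.0785:
    z-=.0005;bot.line_to((*L,z),max_speed=.03);bot.hold(.05);F=bot.current_contact_force()
    if F[2]-b[2]>1.8: break
print(z,F.round(2))
bot.set_gripper(.6); bot.hold(.2); print(bot.current_contact_force().round(2))
bot.line_to((*L,.20),max_speed=.1)
p=np.array([.58,.008]);bot.line_to((*p,.38),max_speed=.25);bot.hold(.2)
c=bot.read_camera("wrist");s=bot.read_camera("side")
H=hsv(c); m=((H[...,0]>14)&(H[...,0]<26)&(H[...,1]>70)&(H[...,2]>100)).astype(np.uint8)
m=cv2.morphologyEx(m,cv2.MORPH_OPEN,np.ones((2,25)))
for k in big(m,(240,150,320,275))[:2]: print(cv2.boundingRect(k),cast(c,[cv2.minAreaRect(k)[0]],.111)[0])
print(bot.current_clock())
cv2.imwrite("pics/end.png",cv2.resize(s["pixels"][150:360,270:430],(500,600),interpolation=cv2.INTER_CUBIC))
```

```text
[ 0.45  0.17 -2.16]
0.0785 [-2.    0.05  3.17]
[ 0.35 -0.12 -0.61]
(255, 172, 38, 11) [0.58375615 0.00225988]
(257, 246, 35, 12) [0.68923494 0.00926185]
57.7333
```

View pics/end.png

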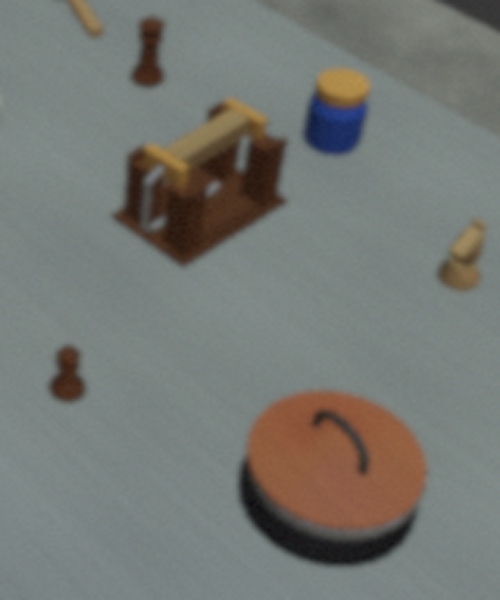

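The lifter lies on its posts within about 2 mm of where it started, the lid is seated in the ring, and the arm is clear.

```bash
python3 -c "
from workcell import bot
print(bot.job_done())"
```

```text
the job is handed in; nothing more can be done
None
```

The job is handed in at about 58 s of the 72 s: the lid was lifted level, seated in the rest's ring and pushed at about 9 N, and the lifter is back on its stand; no pass/fail verdict was returned.

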